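Fetch the slide mailer from behind the stain bottles and box it

TASK

The slide mailer lies on the rear ledge of the stain stand, behind the dropper bottles. Move the two bottles that stand in front of it onto the steel side tray, lay the mailer flat in the open slide case and shut the lid, and stand each of the two bottles back in the middle of the bay it came from. Leave the third bottle and the little box of cover glasses where they are, and tip no bottle over.

Things in the scene. Friction and masses are not known exactly. Their poses are not given: they have to be found in the camera images.
- stain_stand: Fixed steel stand, 103 (x) x 192 (y) mm, lip front at -x; origin mid underside. Bays at x -19.5, y +62/0/-62, 59 wide, 58 deep, floor z 4; walls between at y +-31, 14 high, from front to x -13; lip 16 high, sides 20. Rear ledge x 9.5 to 51.5 (deck z 6), two rails along y, tops z 12; no rear wall, 40 mm free bench behind.
- bottle_small: Smallest dropper bottle, loose, upright in any bay: yellow, black cap; body 28 mm dia., 50 high; cap 17 wide to 68, teat to 93; 55 g. Origin mid underside. Take all bottles across the stand's depth (one finger in front, one behind), 50 mm above the foot: fingertips must stay above the things on the ledge close behind (tops 24 mm above bay floor).
- bottle_medium: Middle dropper bottle, loose, upright in any bay: pinkish red, white cap, dark teat; body 36 mm diameter, 66 mm high; cap 22 mm wide up to 84 mm, teat to 109 mm; about 55 g. Origin: centre of its underside, z up.
- bottle_large: Largest dropper bottle, loose, upright in any bay: brown, white cap, dark teat; body 42 mm diameter, 70 mm high; cap 26 mm wide up to 88 mm, teat to 113 mm; about 55 g. Origin: centre of its underside, z up.
- slide_mailer: Flat pale slide mailer, 34 (x) x 84 (y) x 8 mm, 30 g, loose, on the rails of the rear ledge, long side along the stand's width, at stand x +30.5, y +34 or -34 mm: so the middle bottle and the end bottle on that side stand close in front of it. Origin: centre of its underside (12 mm above the stand's underside). Take it across its 34 mm width.
- cover_glass_box: Small square box of cover glasses, 36 x 36 x 16 mm, 30 g, loose, on the other half of the rear ledge beside the mailer (8 mm gap). Origin: centre of its underside. Stays where it is.
- side_tray: Shallow open tray of bare sheet steel, 140 (x) x 110 (y) x 15 mm, walls and floor 3 mm, fixed; origin: centre of its underside. Two bottles fit, e.g. 33 mm either side of its centre along x. It is either in front of the stand or far left, beyond the open register book (a note pad is in the other place).
- slide_case: Shallow black hinged case with grey lining, 106 (x) x 176 (y) mm, fixed; origin: centre of its underside. Lid hinge along y at x +53, 28 mm high. Inside: x -50 to +50, y -85 to +85, floor 6 mm, walls to 28 mm. The mailer goes in flat, long side along y; the open lid stands in the way at +x, so best about x -22 mm, let go up to 10 mm above the floor.
- lid_edge (a point): Middle of the free edge of the slide case's lid, 106 mm from the hinge line; with the lid wide open it stands about 0.13 m above the bench, some 40 mm beyond the hinge line (away from the case). The lid is 10 mm thick, 176 mm wide.
- case_lid (a joint): Angle of the slide case's lid, rad: 0 shut, 1.92 wide open (leaning back past upright). Light hinge, no catch: pushed by its free edge over the upright, towards the box, the lid falls shut by its own weight.
Mind the look-alikes: they are no part of the job. Of the things that look like the slide_mailer, the larger one is meant.

How it is judged:
By the outcome, as a careful person would: the job done as asked, in the order asked, and still so for the second after the job is handed in, with the robot touching nothing.
It also fails if it takes over 122 s, if anything falls off the work surface, if the arm or the gripper's body presses on something with over 40 N, if the wrist force passes 120 N, or if a joint passes its speed limit or range.

ROBOT

A 7-joint arm with a two-finger parallel gripper is mounted at the origin on a cart in front of the work surface, level with it; the furniture and walls round the work are solid. World frame = base frame: x ahead of the robot, y to its left, z up, the work surface at z = 0. Lengths are in m, angles in rad, forces in N, time in s.
With the tool pointing down it reaches from about 0.4 to 0.85 m from the base axis. Payload 10.4 kg.
Tool frame: the origin (TCP) lies at the very end of the fingers, on their centre line; the grasp point (between the pads) lies 19 mm behind it (manip.pinch_z is the distance from the TCP to the grasp point, in m); z points along the fingers, y is the line along which they close (so a half turn about z gives the same grasp; the last joint's range is limited). The gripper opens to 85 mm and grips with 20 to 120 N. Pads are 22 mm wide; open, the fingers measure 114 mm over their backs; the gripper's body (76 mm by 85 mm) begins 54 mm behind the grasp point. The pads swing forward as they close: fully open they stand 13 mm farther back than shut.
Start: joints at [0.773, 0.332, -0.065, 1.46, 0.022, 1.35, -0.088], TCP at [0.437, -0.447, 0.231] pointing down, gripper open.
Joint ranges: [-2.6, 2.6], [-0.5, 2.12], [-1.47, 1.34], [0.16, 2.42], [-1.27, 4.41], [0.06, 2.06], [-2.6, 2.6]. Speed limits (rad/s): [2.22, 2.22, 2.79, 2.79, 3.14, 3.14, 3.14].

INTERFACE

Orientations are given as a unit quaternion [x, y, z, w].
In Python, from workcell import manip gives the robot as it stands. The module is installed in compiled form; this text tells all that it offers.
- The arm moves only by the shell command python3 -m creep 'ROWS' [OPENING] [FORCE]. ROWS is a JSON object of lists of equal length, an entry for each row: "slide": the shift along the tool's x, y, z in m, a list of three; "twist": the turn about the tool's z in degrees. A call has 1 to 8 rows; each row shifts and turns the commanded pose from where the row before left it, along the tool's axes as they then stand; what a row does not reach is not made up. A row lasts 1/8 s, in which the tool goes at most 62.5 mm and 10.7 degrees, less where a joint would pass 70% of its speed; a pose out of reach is approached as far as the arm can. A call with a gripper value outside its range is refused whole. OPENING is the opening in per cent of the stroke, from 0 (shut) to 100 (fully open), set as the call begins (- or left out, the last holds). The fingers move at their own pace and stop on an object; FORCE is the grip in N (left out, the last holds). Time passes only in rows, so rows that do not move let the fingers close. It gives the time, the measured TCP pose, the force, the opening and the grip force at its end, in the units of the state.
- manip.get_obs(): the state, without advancing time (a new reading comes with each control period).
- manip.camera(name): name is "side" or "top"; returns (picture, depth): 420x560x3 uint8, blue, green, red; 420x560 float32, m along the optical axis (not along the pixel's ray), 0 where there is no reading.
- manip.camera_params(name): a dict with "intrinsics" (3x3 intrinsics, pixels), "R" (3x3) and "t" (3): a world point X has camera coordinates R X + t. Camera axes: x right, y down, z forward; pixel columns grow to the right and rows downward; lengths in m; the calibration is good to about 2 mm. A picture is of the moment at which its call begins. camera_params takes no time and is no camera call.
- manip.hand_in(): hands the job in; it is judged then, once.
The state is a dict: "clock": time; "joint_pos": joint angles; "joint_velocities": joint speeds; "tau": joint torques, N m; "position": TCP position; "ee_rot": TCP orientation; "ft_force": force on the tool from outside, world axes, zero at the start; "torque": the same for the moment, N m; "grip_width": opening from 0.0 (shut) to 1.0 (fully open); "grasp_force": force on a finger pad.
Only numpy, scipy, OpenCV 4.12 (cv2) and the standard library are available. Lean on these libraries where they do the work, as an engineer would, in place of code of your own. Each camera call takes 0.05 s, during which the arm holds its last target. There are 200 camera calls.

## Working session

There is one attempt and no reset: what is moved stays moved. The work goes in short steps, Python scripts to look and compute and a shell command to move; the robot and the scene stay as the last step left them, time stands still between calls to the robot, and variables do not carry over. Pictures are saved under pics/ and viewed, at most 18 in all, crops included, and the job is handed in when it is done.

```bash
mkdir -p pics; cat > h.py <<'E'
import numpy as np, cv2
from workcell import manip
def shot(n,tag):
    im,d=manip.camera(n); cv2.imwrite(f'pics/{tag}.png',im); np.save(f'pics/{tag}.npy',d); return im,d
def px2w(n,u,v,d):
    p=manip.camera_params(n); K=np.array(p['intrinsics']);R=np.array(p['R']);t=np.array(p['t'])
    c=np.linalg.inv(K)@np.array([u,v,1.])*d
    return R.T@(c-t)
def atz(n,u,v,z):
    p=manip.camera_params(n); K=np.array(p['intrinsics']);R=np.array(p['R']);t=np.array(p['t'])
    r=R.T@np.linalg.inv(K)@np.array([u,v,1.]); o=-R.T@t
    return o+r*(z-o[2])/r[2]
def w2px(n,X):
    p=manip.camera_params(n); c=np.array(p['R'])@X+np.array(p['t']); q=np.array(p['intrinsics'])@c; return q[:2]/q[2]
def cloud(n,d):
    p=manip.camera_params(n); K=np.array(p['intrinsics']);R=np.array(p['R']);t=np.array(p['t'])
    v,u=np.mgrid[:d.shape[0],:d.shape[1]]
    c=np.stack([(u-K[0,2])/K[0,0]*d,(v-K[1,2])/K[1,1]*d,d],-1)
    return (c-t)@R
E
python3 - <<'E'
from h import *
for n in('top','side'):
    shot(n,n+'0'); p=manip.camera_params(n); print(n,-np.array(p['R']).T@p['t'],p['R'])
s=manip.get_obs(); print({k:np.round(s[k],3) for k in('clock','position','ee_rot','grip_width','ft_force')}, manip.pinch_z)
E
```

```text
top [ 0.31761647 -0.25599447  1.15743326] [[ 0.02398638 -0.99941724 -0.02428657]
 [-0.98925927 -0.02022467 -0.1447655 ]
 [ 0.14418995  0.02749811 -0.98916789]]
side [ 0.1457008  -1.1608159   0.55991875] [[ 0.94469551 -0.32776205 -0.01106489]
 [-0.15475845 -0.41579965 -0.89619221]
 [ 0.28913702  0.84834114 -0.44352801]]
{'clock': np.float64(0.1), 'position': array([ 0.437, -0.446,  0.231]), 'ee_rot': array([ 0.926,  0.378, -0.   , -0.001]), 'grip_width': np.float64(1.001), 'ft_force': array([-0.712,  0.832,  0.49 ])} 0.0187
```

View pics/top0.png

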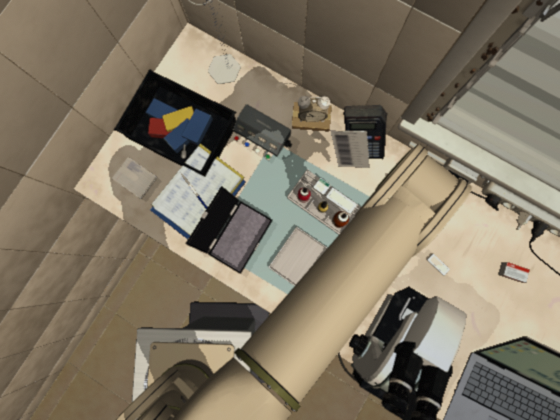

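View pics/side0.png

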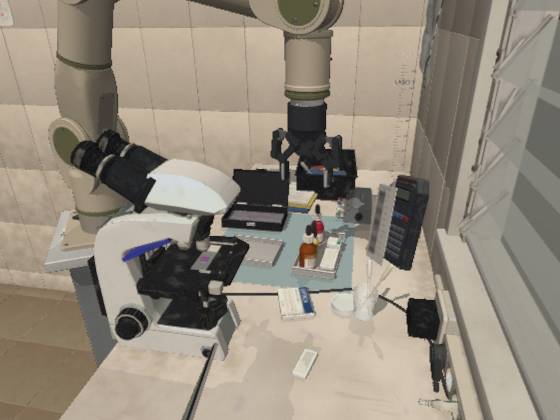

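Scene: the stand is near top (325,205), the open case near (232,230), and a tray-like thing at (300,255), with another pale thing at (133,178). Next, a crop and heights.

```bash
python3 - <<'E'
from h import *
im=cv2.imread('pics/top0.png'); c=im[165:295,180:375]; cv2.imwrite('pics/c1.png',cv2.resize(c,None,fx=4,fy=4,interpolation=cv2.INTER_CUBIC))
d=np.load('pics/top0.npy'); P=cloud('top',d)
np.set_printoptions(precision=3,suppress=True)
for u,v in [(300,255),(275,265),(298,229),(133,178),(322,185),(342,200),(306,180),(240,230),(303,193),(323,206),(340,217),(210,235),(437,263)]: print(u,v,P[v,u])
E
```

```text
300 255 [ 0.366 -0.294  0.004]
275 265 [ 0.336 -0.224  0.006]
298 229 [ 0.439 -0.287  0.008]
133 178 [0.577 0.196 0.014]
322 185 [ 0.563 -0.352  0.03 ]
342 200 [ 0.523 -0.409  0.022]
306 180 [ 0.581 -0.307  0.012]
240 230 [ 0.433 -0.121  0.009]
303 193 [ 0.527 -0.296  0.091]
323 206 [ 0.496 -0.351  0.073]
340 217 [ 0.465 -0.395  0.091]
210 235 [ 0.413 -0.045  0.054]
437 263 [ 0.352 -0.676  0.005]
```

View pics/c1.png

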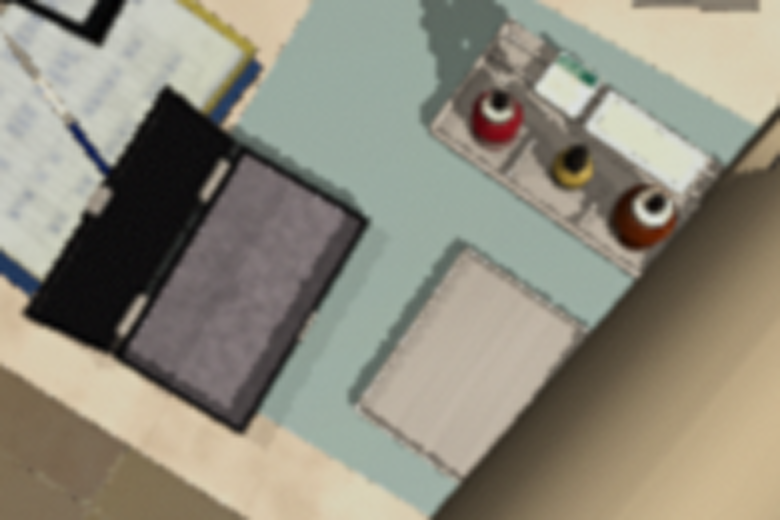

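The crop shows these things:
- **Mailer:** the larger pale slab at crop (650,140), i.e. top (342,200), in front of which stand the yellow (575,165) and brown (645,215) bottles.
- **Look-alikes:** the small white block at top (437,263), the cover-glass box at (321,186), and the red/white box at (515,270).
- **Stays put:** the red bottle.
- **Tray:** the rimmed one at (300,255). The thing at (133,178) is the note pad.

```bash
cat >> h.py <<'E'
def rect(n,corners,z):
    return np.array([atz(n,u,v,zz)[:2] for (u,v),zz in zip(corners,z)])
def fit(local,world):  # rigid 2D
    L=np.array(local);W=np.array(world);l=L.mean(0);w=W.mean(0)
    A=L-l;B=W-w; th=np.arctan2((A[:,0]*B[:,1]-A[:,1]*B[:,0]).sum(),(A*B).sum())
    R=np.array([[np.cos(th),-np.sin(th)],[np.sin(th),np.cos(th)]]); o=w-R@l
    return th,o,np.linalg.norm((L@R.T+o)-W,axis=1)
E
python3 - <<'E'
from h import *
np.set_printoptions(precision=4,suppress=True)
C=lambda l:[(180+u/4-.4,165+v/4-.4) for u,v in l]
print('stand',fit([(-.0515,.096),(-.0515,-.096),(.0515,.096),(.0515,-.096)],rect('top',C([(432,128),(638,274),(506,20),(718,160)]),[.018]*4)))
print('case',fit([(-.053,-.088),(-.053,.088),(.053,.088),(.053,-.088)],rect('top',C([(243,430),(368,220),(240,150),(120,352)]),[.028]*4)))
W=rect('top',C([(460,242),(585,325),(358,402),(460,478)]),[.015]*4);print(W,np.linalg.norm(W[0]-W[1]),np.linalg.norm(W[0]-W[2]))
print('mailer',fit([(-.017,.042),(-.017,-.042),(.017,.042),(.017,-.042)],rect('top',C([(584,125),(688,193),(606,88),(711,155)]),[.020]*4)))
# bottle caps/teats: teat top pixel
for nm,u,v,z in [('yel',576,152,.097),('brn',655,199,.117),('red',498,96,.113)]: print(nm,rect('top',C([(u,v)]),[z]))
# side mailer cloud check
d=np.load('pics/top0.npy');P=cloud('top',d)
for nm,z0,z1,b in [('mail',.016,.024,(325,185,362,215)),('caprim',.055,.2,(290,180,352,235))]:
    Q=P[b[1]:b[3],b[0]:b[2]].reshape(-1,3);Q=Q[(Q[:,2]>z0)&(Q[:,2]<z1)];print(nm,len(Q),Q.mean(0))
lab=(P[...,2]>.05).astype(np.uint8)*255; lab[:, 352:]=0; lab[:178]=0;lab[235:]=0;lab[:,:288]=0
k,L,st,ce=cv2.connectedComponentsWithStats(lab)
for i in range(1,k):
    Q=P[L==i]; print(st[i],Q.mean(0),Q.min(0),Q.max(0))
E
```

```text
stand (np.float64(-0.5911610231929098), array([ 0.5202, -0.3555]), array([0.0081, 0.0068, 0.0065, 0.006 ]))
case (np.float64(-2.072909448319966), array([ 0.4128, -0.1253]), array([0.1039, 0.1051, 0.1049, 0.1043]))
[[ 0.4492 -0.2766]
 [ 0.3925 -0.3653]
 [ 0.3352 -0.2074]
 [ 0.2846 -0.2795]] 0.10523000849590079 0.13343408808248575
mailer (np.float64(-0.5628829831345286), array([ 0.5242, -0.4079]), array([0.002 , 0.0024, 0.0028, 0.0019]))
yel [[ 0.5013 -0.3508]]
brn [[ 0.4681 -0.4   ]]
red [[ 0.5347 -0.2981]]
mail 275 [ 0.5211 -0.4069  0.0215]
caprim 336 [ 0.491  -0.3579  0.0796]
[333 182   1   1   1] [ 0.3176 -0.256   1.1574] [ 0.3176 -0.256   1.1574] [ 0.3176 -0.256   1.1574]
[298 187  13  13 131] [ 0.5274 -0.2988  0.0844] [ 0.3176 -0.317   0.0522] [ 0.5482 -0.256   1.1574]
[338 189   1   1   1] [ 0.3176 -0.256   1.1574] [ 0.3176 -0.256   1.1574] [ 0.3176 -0.256   1.1574]
[320 191   1   1   1] [ 0.3176 -0.256   1.1574] [ 0.3176 -0.256   1.1574] [ 0.3176 -0.256   1.1574]
[324 193   1   1   1] [ 0.3176 -0.256   1.1574] [ 0.3176 -0.256   1.1574] [ 0.3176 -0.256   1.1574]
[320 201   7   9
[... 1183 characters left out ...]

[294 221   1   1   1] [ 0.3176 -0.256   1.1574] [ 0.3176 -0.256   1.1574] [ 0.3176 -0.256   1.1574]
[310 221   1   1   1] [ 0.3176 -0.256   1.1574] [ 0.3176 -0.256   1.1574] [ 0.3176 -0.256   1.1574]
[339 220  13  15 102] [ 0.375  -0.3347  0.6235] [ 0.3176 -0.3435  0.597 ] [ 0.3904 -0.256   1.1574]
[322 223   1   1   1] [ 0.3176 -0.256   1.1574] [ 0.3176 -0.256   1.1574] [ 0.3176 -0.256   1.1574]
[302 226   1   1   1] [ 0.3176 -0.256   1.1574] [ 0.3176 -0.256   1.1574] [ 0.3176 -0.256   1.1574]
[334 230   1   1   1] [ 0.3176 -0.256   1.1574] [ 0.3176 -0.256   1.1574] [ 0.3176 -0.256   1.1574]
[293 232   1   1   1] [ 0.3176 -0.256   1.1574] [ 0.3176 -0.256   1.1574] [ 0.3176 -0.256   1.1574]
```

```bash
cat >> h.py <<'E'
from scipy.spatial.transform import Rotation as Rn
F={'stand':(-.575,(.518,-.3605)),'tray':(-.56,(.3654,-.2822))}
def W(f,x,y):
    th,o=F[f]; return np.array(o)+[np.cos(th)*x-np.sin(th)*y,np.sin(th)*x+np.cos(th)*y]
def delta(f,x,y,z,yoff=0.):
    """tool-frame slide (mm) and twist(deg) to reach frame point with tool x at frame yaw+90deg+yoff"""
    s=manip.get_obs(); R=Rn.from_quat(s['ee_rot']).as_matrix(); p=np.array(s['position'])
    t=np.append(W(f,x,y),z); a=np.degrees(np.arctan2(R[1,0],R[0,0])); want=np.degrees(F[f][0])+90+yoff
    tw=-((want-a+180)%360-180)
    th=np.radians(want); Rt=np.array([[np.cos(th),np.sin(th),0],[np.sin(th),-np.cos(th),0],[0,0,-1.]])
    print(f,(x,y,z),'slide before twist',np.round(1000*R.T@(t-p),1),'after twist',np.round(1000*Rt.T@(t-p),1),'twist',round(tw,1),'clock',s['clock'])
E
python3 - <<'E'
from h import *
np.set_printoptions(precision=4,suppress=True)
C=lambda l:[(180+u/4-.4,165+v/4-.4) for u,v in l]
print('case',fit([(-.053,.088),(-.053,-.088),(.053,-.088),(.053,.088)],rect('top',C([(243,430),(368,220),(240,150),(120,352)]),[.028]*4)))
d=np.load('pics/top0.npy');P=cloud('top',d)
for u,v in [(207,200),(222,187),(190,240),(203,248)]: print('lid',P[v,u])
delta('stand',-.0195,-.062,.2)
E
```

```text
case (np.float64(1.0663751562121868), array([ 0.4128, -0.1253]), array([0.0037, 0.0036, 0.0058, 0.0063]))
lid [ 0.5135 -0.0273  0.0317]
lid [ 0.5315 -0.0846  0.1294]
lid [ 0.3922 -0.0083  0.1281]
lid [ 0.3769 -0.0261  0.048 ]
stand (-0.0195, -0.062, 0.2) slide before twist [ 53.2 -10.1  30.6] after twist [54.1  1.8 30.6] twist -12.7 clock 0.1
```

```bash
python3 -m creep '{"slide":[[0.025,0,0],[0.025,0,0],[0.004,0.002,0.02],[0,0,0.01]],"twist":[-6.3,-6.4,0,0]}' 100 40; python3 - <<'E'
from h import *
delta('stand',-.0195,-.062,.047); shot('top','t1'); shot('side','s1')
im=cv2.imread('pics/s1.png')[90:300,220:400]; cv2.imwrite('pics/s1c.png',cv2.resize(im,None,fx=3,fy=2.8,interpolation=2)[:600])
for z in (.117,.074,.004):print(w2px('side',np.append(W('stand',-.0195,-.062),z)))
E
```

```text
clock: 0.6
position: [0.4747, -0.4068, 0.1999]
ee_rot: [0.878, 0.478, -0.0, -0.001]
ft_force: [0.2, -0.0, 0.0]
grip_width: 1.001
grasp_force: 0.0
stand (-0.0195, -0.062, 0.047) slide before twist [  0.4  -8.  152.9] after twist [  0.4  -8.3 152.9] twist 0.1 clock 0.6
[309.11209484 224.91403077]
[308.7879427  241.04084293]
[308.28714316 265.95599489]
```

View pics/s1c.png

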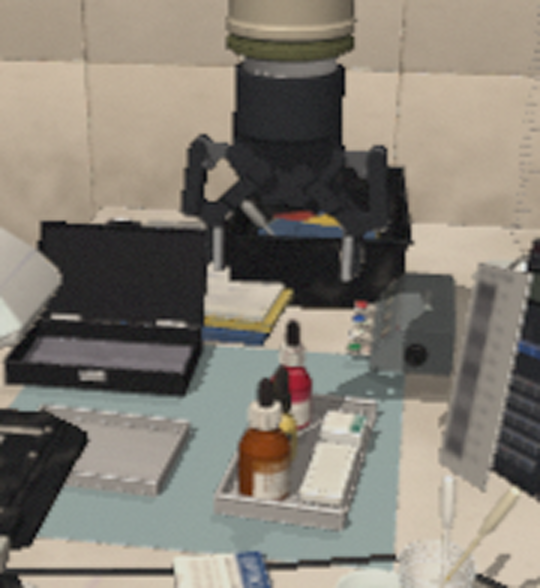

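The side view agrees with the estimate: the brown teat is at (308,226) and its foot at (308,266). Descending.

```bash
python3 -m creep '{"slide":[[0,-0.008,0.01],[0,0,0.05],[0,0,0.04],[0,0,0.03],[0,0,0.014],[0,0,0.005],[0,0,0]],"twist":[0,0,0,0,0,0,0]}'; python3 - <<'E'
from h import *
delta('stand',-.0195,-.062,.047); shot('side','s2')
im=cv2.imread('pics/s2.png')[150:290,250:390]; cv2.imwrite('pics/s2c.png',cv2.resize(im,None,fx=4,fy=4,interpolation=2))
E
```

```text
clock: 1.58
position: [0.4684, -0.4035, 0.0532]
ee_rot: [0.878, 0.478, 0.0, 0.001]
ft_force: [1.0, -0.3, -0.6]
grip_width: 1.003
grasp_force: 0.0
stand (-0.0195, -0.062, 0.047) slide before twist [ 1.1 -1.3  6.2] after twist [ 1.1 -1.3  6.2] twist 0.0 clock 1.575
```

View pics/s2c.png

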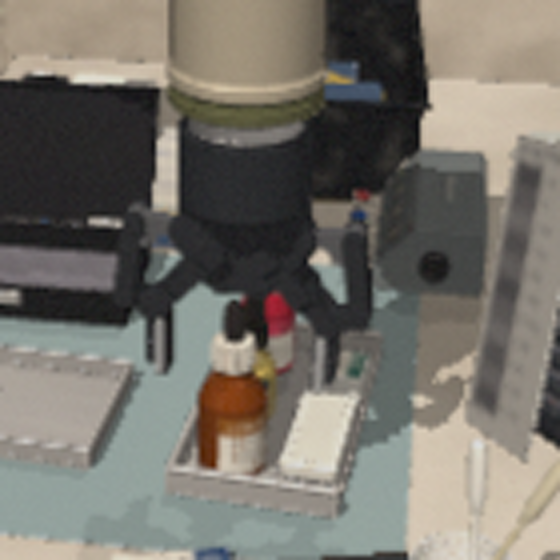

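```bash
python3 -m creep '{"slide":[[0,-0.001,0.005],[0,0,0],[0,0,0]],"twist":[0,0,0]}' && python3 -m creep '{"slide":[[0,0,0],[0,0,0],[0,0,0],[0,0,0],[0,0,0],[0,0,0],[0,0,0],[0,0,0]],"twist":[0,0,0,0,0,0,0,0]}' 0 35;
```

```text
clock: 2.0
position: [0.4673, -0.4026, 0.0475]
ee_rot: [0.878, 0.478, 0.0, 0.0]
ft_force: [0.2, 0.2, -0.0]
grip_width: 1.0
grasp_force: 0.0
clock: 3.0
position: [0.4674, -0.4027, 0.0475]
ee_rot: [0.878, 0.478, 0.0, 0.0]
ft_force: [-1.2, 0.5, 5.3]
grip_width: 0.482
grasp_force: 35.4
```

```bash
python3 -m creep '{"slide":[[0,0,-0.02],[0,0,-0.04],[0,0,-0.02],[0,0,0]],"twist":[0,0,0,0]}' ; python3 - <<'E'
from h import *
delta('tray',-.033,.0,.048)
im,d=shot('top','t2')
C=im[165:315,210:385]; cv2.imwrite('pics/t2c.png',cv2.resize(C,None,fx=4,fy=4,interpolation=2))
E
```

```text
clock: 3.5
position: [0.468, -0.4033, 0.1292]
ee_rot: [0.878, 0.478, 0.001, 0.002]
ft_force: [0.2, -0.4, -0.6]
grip_width: 0.482
grasp_force: 35.5
tray (-0.033, 0.0, 0.048) slide before twist [  45.4 -185.2   80.6] after twist [  48.1 -184.3   81.2] twist -0.8 clock 3.5
```

View pics/t2c.png

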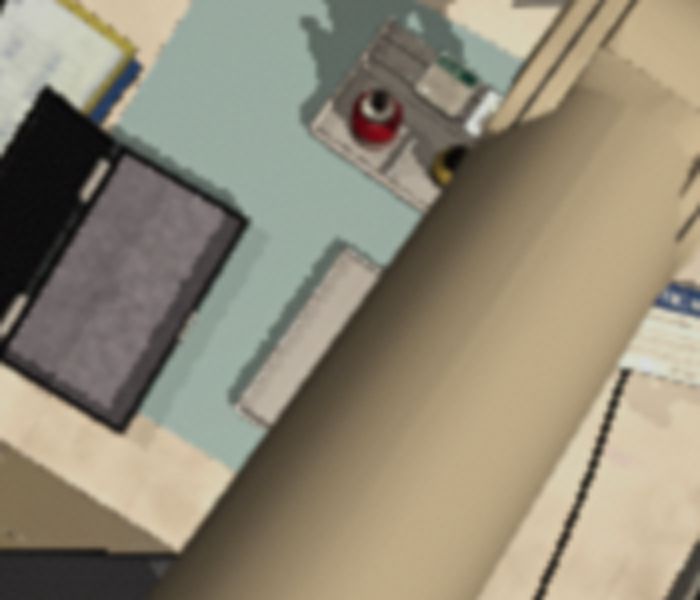

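```bash
sed -i "s/'tray':.*}/'tray':(-.55,(.364,-.288))}/" h.py; python3 - <<'E'
from h import *
delta('tray',-.033,.0,.047)
E
python3 -m creep '{"slide":[[0.01,-0.03,0],[0.01,-0.05,0],[0.01,-0.05,0],[0.01,-0.035,0],[0,-0.015,0.01],[0,0,0.01],[0,0,0]],"twist":[-1.4,0,0,0,0,0,0]}'; python3 - <<'E'
from h import *
delta('tray',-.033,.0,.048); shot('side','s3')
im=cv2.imread('pics/s3.png')[160:300,210:350]; cv2.imwrite('pics/s3c.png',cv2.resize(im,None,fx=4,fy=4,interpolation=2))
for x in(-.07,.07):
  for y in (-.055,.055): print(w2px('side',np.append(W('tray',x,y),.015)))
E
```

```text
tray (-0.033, 0.0, 0.047) slide before twist [  39.3 -182.1   80.4] after twist [  43.7 -181.    80.5] twist -1.4 clock 3.55
clock: 4.42
position: [0.3351, -0.2738, 0.1061]
ee_rot: [0.873, 0.489, -0.0, -0.001]
ft_force: [0.1, -0.7, -0.3]
grip_width: 0.481
grasp_force: 35.6
tray (-0.033, 0.0, 0.048) slide before twist [ 3.  -0.8 58.1] after twist [ 3.  -0.9 58.1] twist 0.0 clock 4.425
[221.06708065 255.17736379]
[235.06440134 233.8235715 ]
[275.7028842  261.33812559]
[285.1900565  238.89014285]
```

View pics/s3c.png

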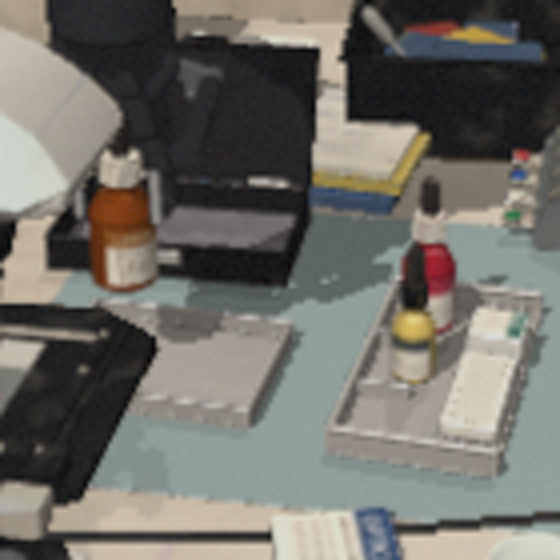

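```bash
python3 -m creep '{"slide":[[0.003,-0.001,0.02],[0,0,0.02],[0,0,0.013],[0,0,0.004],[0,0,0.002],[0,0,0],[0,0,0]],"twist":[0,0,0,0,0,0,0]}'
```

```text
clock: 5.35
position: [0.3363, -0.2711, 0.0488]
ee_rot: [0.873, 0.489, 0.0, 0.0]
ft_force: [0.3, 0.6, -0.4]
grip_width: 0.479
grasp_force: 35.6
```

```bash
python3 -m creep '{"slide":[[0,0,0.001],[0,0,0.001],[0,0,0]],"twist":[0,0,0]}'; python3 -m creep '{"slide":[[0,0,0],[0,0,0],[0,0,0],[0,0,0]],"twist":[0,0,0,0]}' 70;python3 -m creep '{"slide":[[0,0,-0.01],[0,0,-0.03],[0,0,-0.05],[0,0,-0.05],[0,0,-0.02],[0,0,0]],"twist":[0,0,0,0,0,0]}'
python3 - <<'E'
from h import *
delta('stand',-.0195,0,.2)
E
```

```text
clock: 5.72
position: [0.3361, -0.2709, 0.0464]
ee_rot: [0.873, 0.489, 0.0, 0.0]
ft_force: [-0.1, -0.7, 2.3]
grip_width: 0.479
grasp_force: 35.8
clock: 6.22
position: [0.336, -0.2709, 0.0463]
ee_rot: [0.873, 0.489, 0.0, 0.0]
ft_force: [0.3, 0.7, 0.2]
grip_width: 0.705
grasp_force: 0.0
clock: 6.98
position: [0.3367, -0.2714, 0.2082]
ee_rot: [0.873, 0.489, 0.001, 0.002]
ft_force: [-0.2, 0.8, -0.5]
grip_width: 0.698
grasp_force: 0.0
stand (-0.0195, 0, 0.2) slide before twist [ 19.2 181.6   8.9] after twist [ 23.8 181.1   8.2] twist 1.4 clock 6.975
```

```bash
python3 -m creep '{"slide":[[0,0.03,0],[0.005,0.05,0],[0.009,0.05,0],[0.01,0.04,0],[0,0.011,0.008],[0,0,0.03],[0,0,0.03],[0,0,0]],"twist":[1.4,0,0,0,0,0,0,0]}' 100; python3 - <<'E'
from h import *
delta('stand',-.0195,0,.030); shot('side','s4'); shot('top','t4')
im=cv2.imread('pics/s4.png')[150:290,220:360]; cv2.imwrite('pics/s4c.png',cv2.resize(im,None,fx=4,fy=4,interpolation=2))
for z in (.097,.054,.004):print(w2px('side',np.append(W('stand',-.0195,0),z)))
E
```

```text
clock: 7.98
position: [0.499, -0.3474, 0.1352]
ee_rot: [0.878, 0.478, -0.002, -0.003]
ft_force: [-0.3, 0.4, -0.1]
grip_width: 0.999
grasp_force: 0.0
stand (-0.0195, 0, 0.03) slide before twist [ -0.6   4.1 105.2] after twist [ -0.6   3.5 105.2] twist 0.0 clock 7.975
[313.56757563 220.41818342]
[313.17976346 235.63254686]
[312.7467488  252.62026123]
```

View pics/s4c.png

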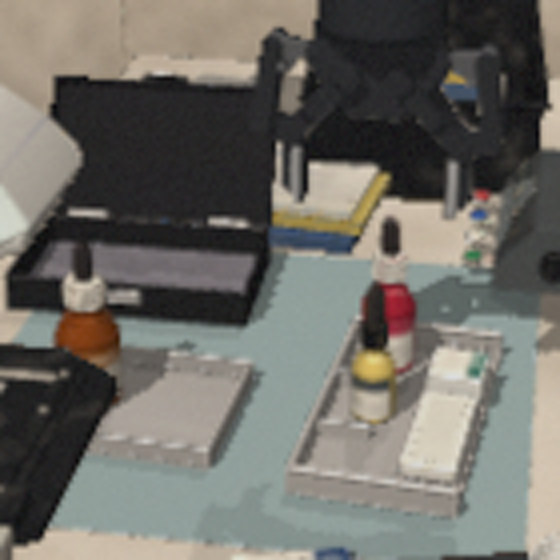

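```bash
python3 -m creep '{"slide":[[0,0.004,0.02],[0,0,0.03],[0,0,0.025],[0,0,0.015],[0,0,0.01],[0,0,0.004],[0,0,0],[0,0,0]],"twist":[0,0,0,0,0,0,0,0]}' 100 && python3 -m creep '{"slide":[[0,0,0],[0,0,0],[0,0,0],[0,0,0],[0,0,0],[0,0,0],[0,0,0],[0,0,0]],"twist":[0,0,0,0,0,0,0,0]}' 0 35; python3 -m creep '{"slide":[[0,0,-0.01],[0,0,-0.04],[0,0,-0.03],[0,0,0]],"twist":[0,0,0,0]}'; python3 - <<'E'
from h import *
delta('tray',.033,.0,.033)
E
```

```text
clock: 9.07
position: [0.5052, -0.3509, 0.035]
ee_rot: [0.878, 0.478, 0.0, 0.001]
ft_force: [-0.1, -0.2, -0.6]
grip_width: 1.003
grasp_force: 0.0
clock: 10.07
position: [0.5048, -0.3506, 0.0344]
ee_rot: [0.878, 0.478, 0.0, 0.0]
ft_force: [-1.6, 0.1, 5.3]
grip_width: 0.311
grasp_force: 34.3
clock: 10.58
position: [0.5063, -0.3515, 0.1176]
ee_rot: [0.878, 0.478, 0.001, 0.002]
ft_force: [0.3, -1.1, -1.7]
grip_width: 0.312
grasp_force: 34.4
tray (0.033, 0.0, 0.033) slide before twist [ -23.2 -121.4   83.9] after twist [ -20.2 -121.5   84.6] twist -1.4 clock 10.575
```

```bash
python3 -m creep '{"slide":[[-0.005,-0.03,0],[-0.005,-0.045,0],[-0.005,-0.035,0.01],[-0.005,-0.011,0.02],[0,0,0.025],[0,0,0.015],[0,0,0.008],[0,0,0]],"twist":[-1.4,0,0,0,0,0,0,0]}'; python3 - <<'E'
from h import *
delta('tray',.033,.0,.0335)
E
```

```text
clock: 11.58
position: [0.3914, -0.3036, 0.036]
ee_rot: [0.872, 0.489, -0.0, -0.0]
ft_force: [-0.5, -0.7, -0.3]
grip_width: 0.311
grasp_force: 34.5
tray (0.033, 0.0, 0.0335) slide before twist [-1.   1.4  2.5] after twist [-1.   1.4  2.5] twist 0.0 clock 11.575
```

```bash
python3 -m creep '{"slide":[[0,0.001,0.001],[0,0,0.001],[0,0,0.001],[0,0,0]],"twist":[0,0,0,0]}'; python3 -m creep '{"slide":[[0,0,0],[0,0,0],[0,0,0],[0,0,0]],"twist":[0,0,0,0]}' 55;python3 -m creep '{"slide":[[0,0,-0.01],[0,0,-0.03],[0,0,-0.05],[0,0,-0.05],[0,0,-0.02],[0,0,0]],"twist":[0,0,0,0,0,0]}'
python3 - <<'E'
from h import *
delta('stand',.0305,-.034,.12)
E
```

```text
clock: 12.08
position: [0.3924, -0.3044, 0.0335]
ee_rot: [0.873, 0.489, 0.0, 0.0]
ft_force: [-0.2, -0.4, -0.3]
grip_width: 0.312
grasp_force: 34.6
clock: 12.58
position: [0.3923, -0.3043, 0.0333]
ee_rot: [0.873, 0.489, 0.0, 0.0]
ft_force: [0.7, -0.7, 0.2]
grip_width: 0.55
grasp_force: 0.0
clock: 13.32
position: [0.3931, -0.3047, 0.1954]
ee_rot: [0.873, 0.489, 0.001, 0.002]
ft_force: [1.3, 0.3, 0.4]
grip_width: 0.548
grasp_force: 0.0
stand (0.0305, -0.034, 0.12) slide before twist [-17. 165.  76.] after twist [-12.8 165.7  75.4] twist 1.4 clock 13.325
```

```bash
python3 -m creep '{"slide":[[0,0.03,0],[0,0.05,0],[-0.005,0.05,0.01],[-0.008,0.036,0.03],[0,0,0.03],[0,0,0.005],[0,0,0]],"twist":[1.4,0,0,0,0,0,0]}' 55; python3 - <<'E'
from h import *
delta('stand',.0305,-.034,.03); shot('side','s5'); shot('top','t5')
im=cv2.imread('pics/s5.png')[150:290,220:360]; cv2.imwrite('pics/s5c.png',cv2.resize(im,None,fx=4,fy=4,interpolation=2))
for x in (-.017,.017):
  for y in(-.042,.042): print(w2px('side',np.append(W('stand',.0305+x,-.034+y),.02)))
E
```

```text
clock: 14.2
position: [0.5248, -0.4044, 0.1185]
ee_rot: [0.878, 0.478, -0.0, -0.0]
ft_force: [-0.5, -0.1, -0.2]
grip_width: 0.55
grasp_force: 0.0
stand (0.0305, -0.034, 0.03) slide before twist [-0.8  1.  88.5] after twist [-0.8  0.9 88.5] twist 0.0 clock 14.2
[321.07445241 265.31064259]
[326.25331795 247.15950472]
[335.46772876 267.13125506]
[339.65664844 248.71814245]
```

View pics/s5c.png

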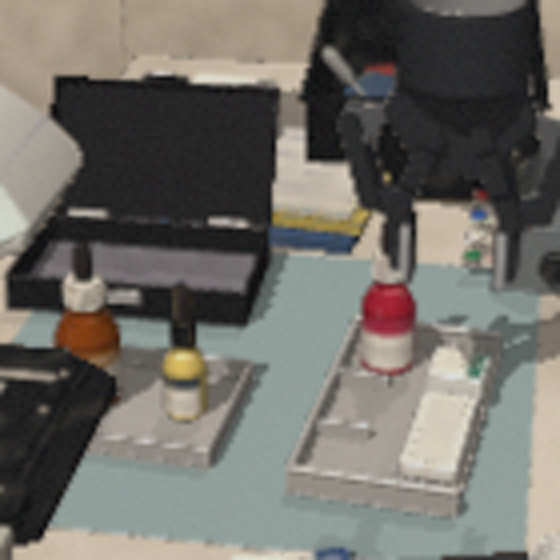

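Both bottles stand in the tray, and the mailer's corners fall within 1–2 px of the prediction. Descending on it.

```bash
python3 -m creep '{"slide":[[-0.001,0.001,0.03],[0,0,0.03],[0,0,0.02],[0,0,0.015],[0,0,0.007],[0,0,0.004],[0,0,0],[0,0,0]],"twist":[0,0,0,0,0,0,0,0]}'; python3 - <<'E'
from h import *
delta('stand',.0305,-.034,.009)
E
```

```text
clock: 15.3
position: [0.5256, -0.4064, 0.013]
ee_rot: [0.878, 0.478, 0.0, 0.0]
ft_force: [0.3, -0.4, -0.9]
grip_width: 0.547
grasp_force: 0.0
stand (0.0305, -0.034, 0.009) slide before twist [ 0.3 -0.9  4. ] after twist [ 0.3 -0.8  4. ] twist 0.0 clock 15.3
```

```bash
python3 -m creep '{"slide":[[0,0,0.002],[0,0,0.002],[0,0,0]],"twist":[0,0,0]}' && python3 -m creep '{"slide":[[0,0,0],[0,0,0],[0,0,0],[0,0,0],[0,0,0],[0,0,0]],"twist":[0,0,0,0,0,0]}' 0 40; python3 -m creep '{"slide":[[0,0,-0.005],[0,0,-0.02],[0,0,-0.04],[0,0,-0.05],[0,0,-0.02],[0,0,0]],"twist":[0,0,0,0,0,0]}';  python3 - <<'E'
from h import *
F['case']=(1.055,(.4128,-.1253))
delta('case',-.022,0,.1,90); delta('case',-.022,0,.1,-90);print(np.round(manip.get_obs()['joint_pos'],2));shot('side','s6'); shot('top','t6')
im=cv2.imread('pics/s6.png')[110:290,220:400]; cv2.imwrite('pics/s6c.png',cv2.resize(im,None,fx=3.3,fy=3.3,interpolation=2))
E
```

```text
clock: 15.68
position: [0.5252, -0.406, 0.0081]
ee_rot: [0.878, 0.478, -0.0, -0.0]
ft_force: [0.2, -0.6, -0.1]
grip_width: 0.552
grasp_force: 0.0
clock: 16.42
position: [0.5254, -0.4062, 0.0085]
ee_rot: [0.878, 0.478, 0.0, 0.0]
ft_force: [0.8, 1.1, 2.9]
grip_width: 0.386
grasp_force: 40.3
clock: 17.18
position: [0.526, -0.4066, 0.1456]
ee_rot: [0.878, 0.478, 0.001, 0.002]
ft_force: [0.9, -0.3, -0.4]
grip_width: 0.382
grasp_force: 40.1
case (-0.022, 0, 0.1) slide before twist [ 152.7 -246.8   44.7] after twist [-166.9  237.2   45.6] twist 176.6 clock 17.175
case (-0.022, 0, 0.1) slide before twist [ 152.7 -246.8   44.7] after twist [ 166.9 -237.2   45.6] twist -3.4 clock 17.175
[ 0.71  0.48 -0.17  1.45  0.08  1.22 -0.04]
```

View pics/s6c.png

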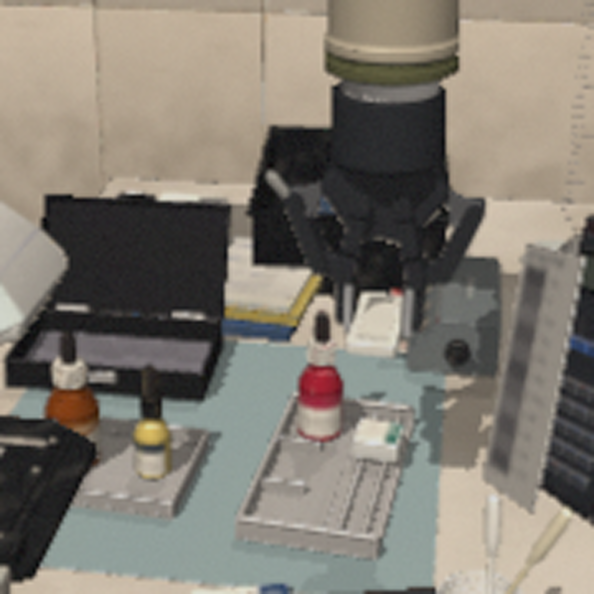

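The mailer is held. Lifting and turning 87° so its long side lies along the case.

```bash
sed -i "s/^F={/F={'case':(1.055,(.4128,-.1253)),/" h.py; python3 -m creep '{"slide":[[0,0,-0.03],[0,0,-0.02],[0,0,0],[0,0,0],[0,0,0],[0,0,0],[0,0,0],[0,0,0]],"twist":[10,10,10,10,10,10,10,10]}'; python3 -m creep '{"slide":[[0,0,0],[0,0,0]],"twist":[6.6,0]}'; python3 - <<'E'
from h import *
delta('case',-.012,0,.1,180);print(np.round(manip.get_obs()['joint_pos'],2))
E
```

```text
clock: 18.27
position: [0.5245, -0.4056, 0.1911]
ee_rot: [0.98, -0.201, -0.002, -0.001]
ft_force: [0.3, 0.5, 0.1]
grip_width: 0.382
grasp_force: 40.1
clock: 18.52
position: [0.5247, -0.4056, 0.1914]
ee_rot: [0.967, -0.254, -0.001, -0.0]
ft_force: [0.4, 0.0, 0.1]
grip_width: 0.385
grasp_force: 40.1
case (-0.012, 0, 0.1) slide before twist [-235.  -177.1   92.1] after twist [-235.6 -176.7   91.4] twist 0.1 clock 18.525
[ 0.53  0.44  0.08  1.41 -0.03  1.3  -1.47]
```

```bash
python3 -m creep '{"slide":[[-0.03,-0.02,0],[-0.05,-0.038,0],[-0.05,-0.038,0],[-0.05,-0.038,0],[-0.04,-0.03,0],[-0.015,-0.013,0.02],[0,0,0.05],[0,0,0]],"twist":[0,0,0,0,0,0,0,0]}'; python3 - <<'E'
from h import *
delta('case',-.012,0,.012,180);print(np.round(manip.get_obs()['joint_pos'],2));shot('side','s7'); im,_=shot('top','t7')
im2=cv2.imread('pics/s7.png')[110:260,200:350]
cv2.imwrite('pics/s7c.png',np.hstack([cv2.resize(im2,(400,400),interpolation=2),cv2.resize(im[170:290,170:290],(400,400),interpolation=2)]))
for x in(-.053,.053):
  for y in(-.088,.088): p=np.append(W('case',x,y),.028);print(x,y,w2px('side',p),w2px('top',p))
E
```

```text
clock: 19.52
position: [0.4055, -0.1364, 0.1205]
ee_rot: [0.967, -0.253, -0.003, 0.0]
ft_force: [0.4, -0.6, 0.5]
grip_width: 0.389
grasp_force: 40.0
case (-0.012, 0, 0.012) slide before twist [  1.5  -1.5 108.4] after twist [  0.8  -1.3 108.5] twist 0.2 clock 19.525
[ 0.31  0.01 -0.09  2.08  0.    1.06 -1.87]
-0.053 -0.088 [281.29308042 223.49291642] [272.7644273  219.16026944]
-0.053 0.088 [220.82518617 218.84708558] [239.95320339 273.48826275]
0.053 -0.088 [287.75907781 207.17415339] [240.73076915 200.19981804]
0.053 0.088 [231.64420242 203.25700093] [207.65385011 253.71289784]
```

View pics/s7c.png

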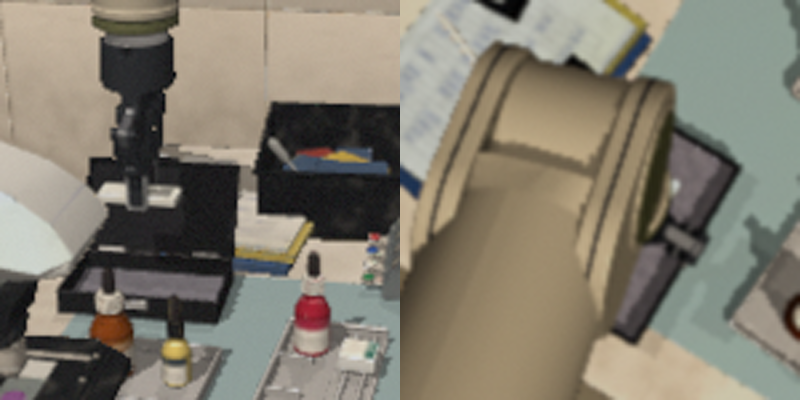

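The predicted case corners match the picture: near-right rim at (281,223), left at (221,219). Descending.

```bash
python3 -m creep '{"slide":[[0.001,-0.001,0.03],[0,0,0.03],[0,0,0.02],[0,0,0.01],[0,0,0.007],[0,0,0],[0,0,0]],"twist":[0,0,0,0,0,0,0]}'; python3 - <<'E'
from h import *
delta('case',-.012,0,.012,180)
E
```

```text
clock: 20.5
position: [0.4102, -0.137, 0.027]
ee_rot: [0.967, -0.255, 0.001, 0.0]
ft_force: [-0.4, 0.8, 0.2]
grip_width: 0.385
grasp_force: 40.1
case (-0.012, 0, 0.012) slide before twist [-3.5  0.6 15. ] after twist [-3.5  0.6 15. ] twist 0.0 clock 20.5
```

```bash
python3 -m creep '{"slide":[[-0.003,0,0.005],[0,0,0.004],[0,0,0.003],[0,0,0.002],[0,0,0],[0,0,0]],"twist":[0,0,0,0,0,0]}'; 
```

```text
clock: 21.25
position: [0.4071, -0.1353, 0.0124]
ee_rot: [0.967, -0.255, 0.0, 0.0]
ft_force: [0.2, 0.2, -0.9]
grip_width: 0.385
grasp_force: 40.1
```

```bash
python3 -m creep '{"slide":[[0,0,0.0015],[0,0,0.0015],[0,0,0],[0,0,0]],"twist":[0,0,0,0]}'; python3 -m creep '{"slide":[[0,0,0],[0,0,0],[0,0,0]],"twist":[0,0,0]}' 50;  python3 -m creep '{"slide":[[0,0,-0.01],[0,0,-0.03],[0,0,-0.05],[0,0,-0.05],[0,0,-0.03],[0,0,0]],"twist":[0,0,0,0,0,0]}';
```

```text
clock: 21.75
position: [0.4071, -0.1353, 0.0093]
ee_rot: [0.967, -0.255, 0.0, -0.0]
ft_force: [-1.7, 0.1, -0.7]
grip_width: 0.384
grasp_force: 40.1
clock: 22.12
position: [0.4071, -0.1353, 0.0094]
ee_rot: [0.967, -0.255, 0.0, 0.0]
ft_force: [0.1, -0.4, -0.8]
grip_width: 0.495
grasp_force: 0.0
clock: 22.88
position: [0.4084, -0.1356, 0.1823]
ee_rot: [0.967, -0.255, 0.003, 0.0]
ft_force: [1.1, -0.1, 0.0]
grip_width: 0.499
grasp_force: 0.0
```

```bash
python3 - <<'E'
from h import *
delta('case',.15,0,.105,180);shot('side','s8'); im,_=shot('top','t8')
im2=cv2.imread('pics/s8.png')[110:260,200:350]
cv2.imwrite('pics/s8c.png',np.hstack([cv2.resize(im2,(400,400),interpolation=2),cv2.resize(im[170:290,170:290],(400,400),interpolation=2)]))
d=np.load('pics/top0.npy');P=cloud('top',d);Q=P.reshape(-1,3)
th,o=F['case'];L=(Q[:,:2]-o)@np.array([[np.cos(th),-np.sin(th)],[np.sin(th),np.cos(th)]])
m=(abs(L[:,1])<.08)&(L[:,0]>.05)&(L[:,0]<.22)
for a in np.arange(.05,.22,.01):
    k=m&(L[:,0]>=a)&(L[:,0]<a+.01);print(round(a,2),k.sum(),np.round(np.percentile(Q[k,2],[50,95]),3) if k.any() else '')
E
```

```text
case (0.15, 0, 0.105) slide before twist [  -1.5 -161.    77.5] after twist [  -1.3 -161.1   77.3] twist 0.0 clock 22.875
0.05 270 [0.029 0.035]
0.06 304 [0.038 0.052]
0.07 336 [0.066 0.08 ]
0.08 366 [0.094 0.108]
0.09 343 [0.126 0.135]
0.1 4 [0.124 0.125]
0.11 0 
0.12 125 [0.036 0.042]
0.13 191 [0.034 0.039]
0.14 193 [0.033 0.038]
0.15 188 [0.033 0.039]
0.16 195 [0.033 0.038]
0.17 190 [0.032 0.037]
0.18 189 [0.032 0.038]
0.19 199 [0.032 0.037]
0.2 189 [0.032 0.037]
0.21 191 [0.032 0.037]
```

View pics/s8c.png

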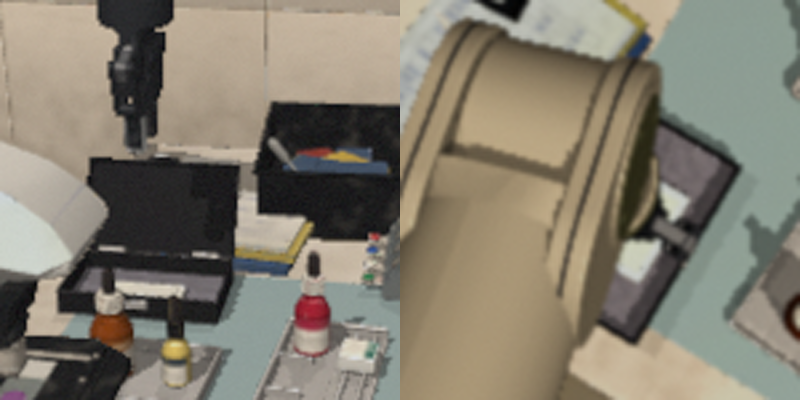

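The mailer lies flat in the case. Now over and behind the lid with the fingers shut.

```bash
python3 -m creep '{"slide":[[0,-0.03,0],[0,-0.05,0],[0,-0.05,0],[0,-0.031,0],[0,0,0.03],[0,0,0.04],[0,0,0.005],[0,0,0]],"twist":[0,0,0,0,0,0,0,0]}' 0; python3 - <<'E'
from h import *
delta('case',.04,0,.105,180)
E
```

```text
clock: 23.98
position: [0.4862, 0.0048, 0.1046]
ee_rot: [0.967, -0.255, -0.0, 0.0]
ft_force: [0.8, 0.1, 0.1]
grip_width: -0.004
grasp_force: 0.0
case (0.04, 0, 0.105) slide before twist [  0.2 109.4  -0.4] after twist [  0.3 109.4  -0.4] twist 0.0 clock 23.975
```

```bash
python3 -m creep '{"slide":[[0,0.01,0],[0,0.015,0],[0,0.015,0],[0,0.015,0],[0,0.015,0],[0,0.015,0],[0,0.015,0],[0,0,0]],"twist":[0,0,0,0,0,0,0,0]}';  python3 -m creep '{"slide":[[0,0.015,0],[0,0.015,0],[0,0,0],[0,0,-0.04],[0,0,-0.04],[0,0,0]],"twist":[0,0,0,0,0,0]}'; python3 - <<'E'
from h import *
delta('tray',.033,0,.2);shot('side','s9'); im,_=shot('top','t9')
im2=cv2.imread('pics/s9.png')[110:260,200:350]
cv2.imwrite('pics/s9c.png',np.hstack([cv2.resize(im2,(400,400),interpolation=2),cv2.resize(im[170:290,170:290],(400,400),interpolation=2)]))
E
```

```text
clock: 24.98
position: [0.4365, -0.0833, 0.1043]
ee_rot: [0.967, -0.256, -0.0, 0.0]
ft_force: [-0.3, -0.3, 0.0]
grip_width: 0.004
grasp_force: 0.0
clock: 25.72
position: [0.4242, -0.1083, 0.1872]
ee_rot: [0.967, -0.255, 0.003, -0.0]
ft_force: [0.1, -0.1, -0.1]
grip_width: -0.001
grasp_force: 0.0
tray (0.033, 0, 0.2) slide before twist [ 69.1 187.2 -12.8] after twist [-184.6   75.6  -12.8] twist -88.0 clock 25.725
```

View pics/s9c.png

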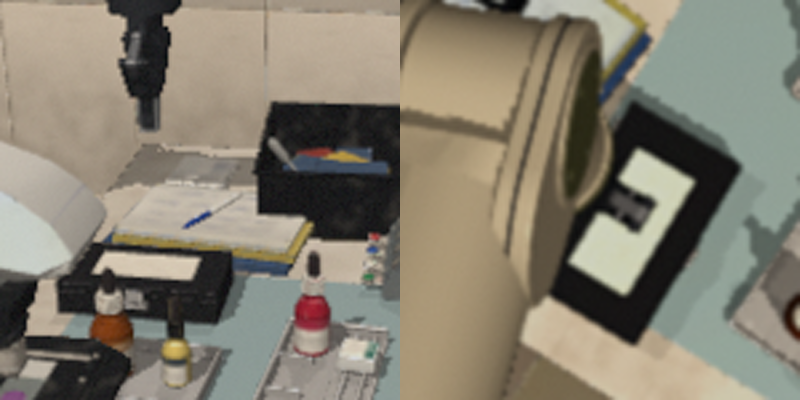

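The lid is shut. Turning back and going to the yellow bottle.

```bash
python3 -m creep '{"slide":[[0,0,-0.01],[0,0,0],[0,0,0],[0,0,0],[0,0,0],[0,0,0],[0,0,0],[0,0,0]],"twist":[-10,-10,-10,-10,-10,-10,-10,-10]}' 55; python3 -m creep '{"slide":[[0,0,0],[0,0,0]],"twist":[-8,0]}';  python3 - <<'E'
from h import *
delta('tray',.033,0,.2)
im,d=shot('top','t10');shot('side','s10')
P=cloud('top',d)
hsv=cv2.cvtColor(im,cv2.COLOR_BGR2HSV)
cv2.imwrite('pics/t10c.png',cv2.resize(im[190:310,240:380],None,fx=5,fy=5,interpolation=2))
E
```

```text
clock: 26.82
position: [0.4216, -0.1081, 0.1928]
ee_rot: [0.903, 0.429, -0.001, -0.001]
ft_force: [0.3, 0.8, 0.3]
grip_width: 0.545
grasp_force: 0.0
clock: 27.08
position: [0.4217, -0.1081, 0.1931]
ee_rot: [0.873, 0.488, -0.001, -0.001]
ft_force: [0.7, -0.3, 0.3]
grip_width: 0.549
grasp_force: 0.0
tray (0.033, 0, 0.2) slide before twist [-183.6   77.9   -6.9] after twist [-183.6   77.8   -6.9] twist -0.0 clock 27.075
```

View pics/t10c.png

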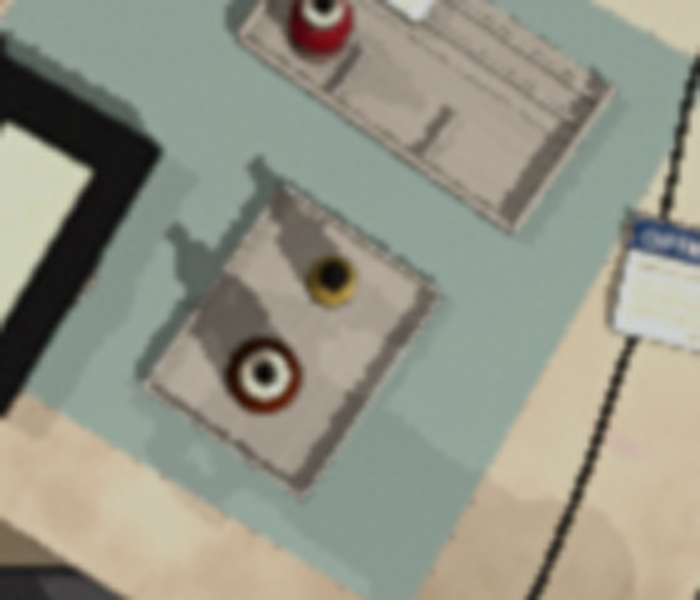

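Clear view: yellow at crop (332,278), brown at (264,374), stand corners at (240,38), (515,232) and (615,88). Refining the stand pose.

```bash
python3 - <<'E'
from h import *
np.set_printoptions(precision=4,suppress=True)
C=lambda l:[(240+u/5-.4,190+v/5-.4) for u,v in l]
print('stand',fit([(-.0515,.096),(-.0515,-.096),(.0515,-.096)],rect('top',C([(240,38),(515,232),(615,88)]),[.018]*3)))
print('tray',fit([(-.07,.055),(-.07,-.055),(.07,-.055),(.07,.055)],rect('top',C([(143,384),(303,495),(440,290),(285,182)]),[.015]*4)))
for n,u,v,z in [('yel',334,272,.096),('brn',264,373,.116),('yb',331,281,.053),('bb',264,376,.07)]: print(n,rect('top',C([(u,v)]),[z]))
print(W('tray',.033,0),W('tray',-.033,0), W('stand',-.0195,0),W('stand',-.0195,-.062),rect('top',C([(340,72),(435,132)]),[.014]*2), W('stand',-.031,.031),W('stand',-.031,-.031))
E
```

```text
stand (np.float64(-0.6044205499115589), array([ 0.5168, -0.3617]), array([0.0018, 0.0011, 0.0021]))
tray (np.float64(-0.5845725935514567), array([ 0.3597, -0.2882]), array([0.0013, 0.0018, 0.0025, 0.0021]))
yel [[ 0.3909 -0.3068]]
brn [[ 0.3373 -0.271 ]]
yb [[ 0.3889 -0.3073]]
bb [[ 0.3366 -0.2717]]
[ 0.3921 -0.3052] [ 0.3359 -0.2708] [ 0.5016 -0.3499] [ 0.4679 -0.4019] [[ 0.5107 -0.3127]
 [ 0.4772 -0.3669]] [ 0.5088 -0.3176] [ 0.4751 -0.3697]
```

```bash
sed -i "s/'stand':(-.575,(.518,-.3605))/'stand':(-.585,(.5175,-.361))/" h.py; python3 -m creep '{"slide":[[-0.03,0.015,0],[-0.05,0.02,0],[-0.05,0.02,0],[-0.04,0.018,0],[-0.014,0.005,0.01],[0,0,0.03],[0,0,0.02],[0,0,0]],"twist":[0,0,0,0,0,0,0,0]}' 55;  python3 - <<'E'
from h import *
delta('tray',.033,0,.0335)
E
```

```text
clock: 28.18
position: [0.3919, -0.3045, 0.1325]
ee_rot: [0.873, 0.488, -0.001, -0.002]
ft_force: [0.0, 0.2, 0.7]
grip_width: 0.551
grasp_force: 0.0
tray (0.033, 0, 0.0335) slide before twist [-0.5  1.  99. ] after twist [-0.5  0.6 99. ] twist -0.0 clock 28.175
```

```bash
python3 -m creep '{"slide":[[0,0.001,0.03],[0,0,0.03],[0,0,0.02],[0,0,0.012],[0,0,0.006],[0,0,0],[0,0,0]],"twist":[0,0,0,0,0,0,0]}' && python3 -m creep '{"slide":[[0,0,0],[0,0,0],[0,0,0],[0,0,0],[0,0,0],[0,0,0]],"twist":[0,0,0,0,0,0]}' 0 35; python3 -m creep '{"slide":[[0,0,-0.01],[0,0,-0.04],[0,0,-0.03],[0,0,-0.01],[0,0,0]],"twist":[0,0,0,0,0]}'; python3 - <<'E'
from h import *
delta('stand',-.0195,.0,.0345)
E
```

```text
clock: 29.05
position: [0.394, -0.3068, 0.0371]
ee_rot: [0.873, 0.489, 0.0, 0.001]
ft_force: [-0.5, -0.5, 1.1]
grip_width: 0.55
grasp_force: 0.0
clock: 29.8
position: [0.3938, -0.3067, 0.0368]
ee_rot: [0.873, 0.489, 0.0, 0.0]
ft_force: [-1.8, 0.8, 5.4]
grip_width: 0.313
grasp_force: 33.9
clock: 30.42
position: [0.3936, -0.3066, 0.1264]
ee_rot: [0.873, 0.489, 0.0, 0.0]
ft_force: [0.4, 0.4, -0.9]
grip_width: 0.314
grasp_force: 34.0
stand (-0.0195, 0.0, 0.0345) slide before twist [ 19.  114.5  92. ] after twist [ 23.  113.9  91.9] twist 2.0 clock 30.425
```

```bash
python3 -m creep '{"slide":[[0.004,0.03,0],[0.006,0.04,0],[0.007,0.03,0],[0.006,0.014,0.01],[0,0,0.03],[0,0,0.02],[0,0,0.01],[0,0,0]],"twist":[2,0,0,0,0,0,0,0]}'; python3 - <<'E'
from h import *
delta('stand',-.0195,.0,.0378);shot('side','s11'); im,_=shot('top','t11')
im2=cv2.imread('pics/s11.png')[180:290,260:370]
cv2.imwrite('pics/s11c.png',cv2.resize(im2,None,fx=5,fy=5,interpolation=2))
E
```

```text
clock: 31.42
position: [0.5012, -0.3491, 0.0557]
ee_rot: [0.881, 0.473, -0.0, -0.001]
ft_force: [0.4, 0.6, 0.3]
grip_width: 0.315
grasp_force: 34.1
stand (-0.0195, 0.0, 0.0378) slide before twist [-0.9  0.7 17.9] after twist [-0.9  0.6 17.9] twist 0.0 clock 31.425
```

View pics/s11c.png

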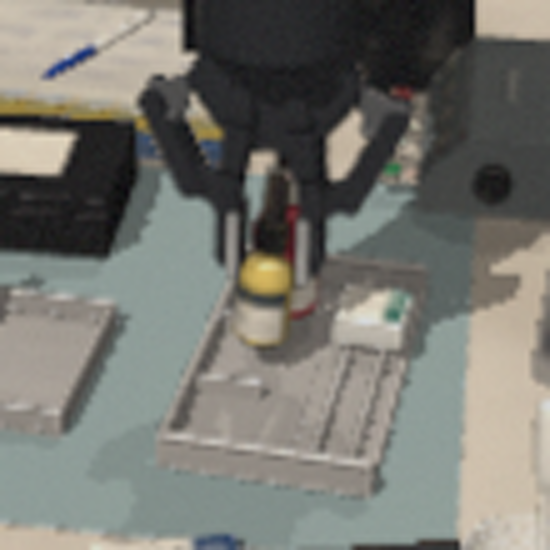

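```bash
python3 -m creep '{"slide":[[-0.001,0.001,0.008],[0,0,0.006],[0,0,0.002],[0,0,0.001],[0,0,0.001],[0,0,0]],"twist":[0,0,0,0,0,0]}'; python3 -m creep '{"slide":[[0,0,0],[0,0,0],[0,0,0]],"twist":[0,0,0]}'
```

```text
clock: 32.28
position: [0.502, -0.3507, 0.0384]
ee_rot: [0.881, 0.473, 0.0, 0.0]
ft_force: [0.4, 0.6, -0.3]
grip_width: 0.315
grasp_force: 34.1
clock: 32.65
position: [0.502, -0.3507, 0.0384]
ee_rot: [0.881, 0.473, 0.0, 0.0]
ft_force: [-0.1, -0.4, 0.2]
grip_width: 0.31
grasp_force: 34.1
```

```bash
python3 -m creep '{"slide":[[0,0,0.001],[0,0,0]],"twist":[0,0]}'; python3 -m creep '{"slide":[[0,0,0],[0,0,0],[0,0,0],[0,0,0]],"twist":[0,0,0,0]}' 65;python3 -m creep '{"slide":[[0,0,-0.01],[0,0,-0.03],[0,0,-0.05],[0,0,-0.05],[0,0,-0.02],[0,0,0]],"twist":[0,0,0,0,0,0]}'
python3 - <<'E'
from h import *
delta('tray',-.033,0,.16)
E
```

```text
clock: 32.9
position: [0.5021, -0.3508, 0.0379]
ee_rot: [0.881, 0.473, 0.0, 0.0]
ft_force: [-1.3, 1.6, 4.4]
grip_width: 0.315
grasp_force: 34.8
clock: 33.4
position: [0.502, -0.3507, 0.0373]
ee_rot: [0.881, 0.473, 0.0, 0.0]
ft_force: [0.2, 0.6, -0.1]
grip_width: 0.65
grasp_force: 0.0
clock: 34.15
position: [0.5028, -0.3512, 0.1998]
ee_rot: [0.881, 0.473, 0.001, 0.002]
ft_force: [0.7, 0.4, 0.2]
grip_width: 0.649
grasp_force: 0.0
tray (-0.033, 0, 0.16) slide before twist [ -25.1 -183.8   39. ] after twist [ -18.7 -184.4   39.8] twist -2.0 clock 34.15
```

```bash
python3 -m creep '{"slide":[[-0.003,-0.03,0],[-0.005,-0.05,0],[-0.005,-0.05,0],[-0.005,-0.04,0.01],[0,-0.014,0.02],[0,0,0.01],[0,0,0]],"twist":[-2,0,0,0,0,0,0]}' 90; python3 - <<'E'
from h import *
delta('tray',-.033,0,.0465)
E
```

```text
clock: 35.02
position: [0.3362, -0.2688, 0.1566]
ee_rot: [0.872, 0.489, -0.0, -0.001]
ft_force: [0.0, -0.6, 0.7]
grip_width: 0.897
grasp_force: 0.0
tray (-0.033, 0, 0.0465) slide before twist [ -1.8   0.8 110.1] after twist [ -1.8   0.7 110.1] twist 0.0 clock 35.025
```

```bash
python3 -m creep '{"slide":[[-0.002,0.001,0.03],[0,0,0.04],[0,0,0.02],[0,0,0.01],[0,0,0.007],[0,0,0.002],[0,0,0],[0,0,0]],"twist":[0,0,0,0,0,0,0,0]}' && python3 -m creep '{"slide":[[0,0,0],[0,0,0],[0,0,0],[0,0,0],[0,0,0],[0,0,0],[0,0,0]],"twist":[0,0,0,0,0,0,0]}' 0 35; python3 -m creep '{"slide":[[0,0,-0.01],[0,0,-0.04],[0,0,-0.03],[0,0,-0.01],[0,0,0]],"twist":[0,0,0,0,0]}'; python3 - <<'E'
from h import *
delta('stand',-.0195,-.062,.049)
E
```

```text
clock: 36.02
position: [0.3363, -0.2714, 0.0488]
ee_rot: [0.873, 0.489, 0.0, 0.0]
ft_force: [0.3, -1.1, 0.6]
grip_width: 0.903
grasp_force: 0.0
clock: 36.9
position: [0.336, -0.2712, 0.0486]
ee_rot: [0.873, 0.489, 0.0, 0.0]
ft_force: [-2.3, 0.5, 6.5]
grip_width: 0.473
grasp_force: 34.9
clock: 37.52
position: [0.3361, -0.2712, 0.1384]
ee_rot: [0.873, 0.489, 0.0, 0.0]
ft_force: [0.7, -0.1, -0.9]
grip_width: 0.48
grasp_force: 35.6
stand (-0.0195, -0.062, 0.049) slide before twist [-43.1 179.8  89.6] after twist [-36.7 181.3  89.4] twist 2.0 clock 37.525
```

```bash
python3 -m creep '{"slide":[[-0.007,0.03,0],[-0.01,0.05,0],[-0.01,0.05,0],[-0.01,0.035,0],[0,0.016,0.01],[0,0,0.03],[0,0,0.03],[0,0,0]],"twist":[2,0,0,0,0,0,0,0]}'; python3 - <<'E'
from h import *
delta('stand',-.0195,-.062,.0496)
E
```

```text
clock: 38.52
position: [0.4652, -0.3996, 0.0645]
ee_rot: [0.881, 0.473, -0.002, -0.003]
ft_force: [0.8, -0.3, -0.6]
grip_width: 0.48
grasp_force: 35.6
stand (-0.0195, -0.062, 0.0496) slide before twist [-0.9  2.9 14.9] after twist [-0.9  2.8 14.9] twist 0.0 clock 38.525
```

```bash
python3 -m creep '{"slide":[[-0.001,0.002,0.006],[0,0,0.004],[0,0,0.002],[0,0,0.001],[0,0,0],[0,0,0]],"twist":[0,0,0,0,0,0]}'; python3 - <<'E'
from h import *
delta('stand',-.0195,-.062,.0496)
E
```

```text
clock: 39.28
position: [0.4684, -0.4032, 0.0555]
ee_rot: [0.881, 0.473, 0.0, 0.0]
ft_force: [-1.2, -0.2, -1.0]
grip_width: 0.48
grasp_force: 35.6
stand (-0.0195, -0.062, 0.0496) slide before twist [ 0.3 -1.9  5.9] after twist [ 0.3 -1.9  5.9] twist 0.0 clock 39.275
```

```bash
python3 -m creep '{"slide":[[0,-0.001,0.002],[0,0,0.002],[0,0,0.001],[0,0,0.0005],[0,0,0],[0,0,0]],"twist":[0,0,0,0,0,0]}';python3 -m creep '{"slide":[[0,0,0.001],[0,0,0]],"twist":[0,0]}'
```

```text
clock: 40.02
position: [0.4676, -0.4026, 0.0499]
ee_rot: [0.881, 0.473, 0.0, 0.0]
ft_force: [0.2, 0.3, 0.1]
grip_width: 0.479
grasp_force: 35.7
clock: 40.28
position: [0.4676, -0.4027, 0.0497]
ee_rot: [0.881, 0.473, 0.0, 0.0]
ft_force: [-3.1, 2.1, 7.7]
grip_width: 0.481
grasp_force: 36.4
```

Contact with the floor. Release, lift, clear off to the side and look.

```bash
python3 -m creep '{"slide":[[0,0,0],[0,0,0],[0,0,0],[0,0,0]],"twist":[0,0,0,0]}' 75;python3 -m creep '{"slide":[[0,0,-0.01],[0,0,-0.03],[0,0,-0.05],[0,0,-0.05],[0,0,-0.03],[0,0,0]],"twist":[0,0,0,0,0,0]}'; python3 -m creep '{"slide":[[-0.03,0,0],[-0.05,0,0],[-0.05,0,0],[-0.05,0,0],[-0.03,0,0],[0,0,0]],"twist":[0,0,0,0,0,0]}'
python3 - <<'E'
from h import *
shot('side','s12'); im,_=shot('top','t12')
im2=cv2.imread('pics/s12.png')[170:290,240:360]
cv2.imwrite('pics/s12c.png',np.hstack([cv2.resize(im2,(400,400),interpolation=2),cv2.resize(im[170:270,270:370],(400,400),interpolation=2)]))
E
```

```text
clock: 40.78
position: [0.4675, -0.4025, 0.0487]
ee_rot: [0.881, 0.473, -0.0, -0.0]
ft_force: [0.1, -0.6, 0.2]
grip_width: 0.753
grasp_force: 0.0
clock: 41.52
position: [0.4685, -0.4035, 0.2225]
ee_rot: [0.881, 0.473, 0.001, 0.003]
ft_force: [-1.0, 0.4, -0.3]
grip_width: 0.749
grasp_force: 0.0
clock: 42.28
position: [0.3485, -0.5795, 0.2178]
ee_rot: [0.882, 0.471, -0.001, -0.001]
ft_force: [0.1, -0.0, -0.1]
grip_width: 0.747
grasp_force: 0.0
```

View pics/s12c.png

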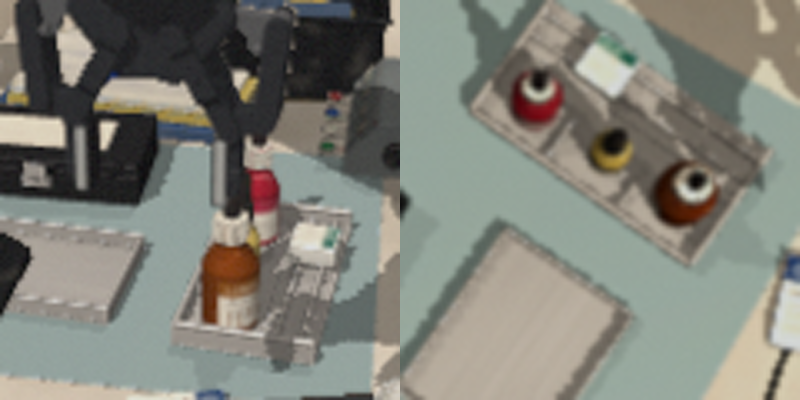

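All three bottles stand upright in their bays, the box is untouched, the tray is empty and the case is shut. Handing in.

```bash
python3 -c "
from workcell import manip
print(manip.hand_in())"
```

```text
the job is handed in; nothing more can be done
None
```

I handed the job in at about 42 s: the mailer is flat in the shut case, the yellow and brown bottles stand back in their bays, and the red bottle and cover-glass box were left where they were.

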